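# Refit a laundry cart's plug-in caster

### The arm

A 7-joint arm with a two-finger parallel gripper is mounted at the origin on the work surface. World frame = base frame: x ahead of the robot, y to its left, z up, the work surface at z = 0. Lengths are in m, angles in rad, forces in N, time in s.
With the tool pointing down it reaches from about 0.425 to 0.875 m from the base axis. Payload 4.7 kg.
Tool frame: the origin (TCP) lies at the very end of the fingers, on their centre line; the grasp point (between the pads) lies 19 mm behind it; z points along the fingers, y is the direction in which the jaws open and shut (so a half turn about z gives the same grasp; the last joint's range is limited). The gripper opens to 87 mm and grips with 3 to 60 N. Pads are 19 mm wide; open, the fingers measure 117 mm over their backs; the gripper's body (75 mm by 190 mm) begins 51 mm behind the grasp point.
Start: joints at [1.162, 0.321, -0.07, 1.45, 0.023, 1.371, -0.057], TCP at [0.267, -0.593, 0.223] pointing down, gripper open.
Joint ranges: [-2.86, 2.86], [-0.3, 2.09], [-1.38, 1.24], [0.06, 2.45], [-1.56, 4.7], [0.09, 2.05], [-2.69, 2.69]. Speed limits (rad/s): [2.57, 2.57, 3.14, 3.14, 3.14, 3.14, 3.14].

### API

Orientations are given as a rotation vector (axis times angle).
In Python, from bench import get_state, get_image, close_job gives the robot as it stands.
- The arm moves only by the tool send_rows, never from a script. Its argument "steps" is a list of rows, each an object with "claw": the finger opening in m, from 0 to 0.087; "offset": the shift along the tool's x, y, z in m, a list of three; "turn": the turn about the tool's z in rad. In form: [{"claw": claw, "offset": [tx, ty, tz], "turn": turn}, ...]. A call has 1 to 12 rows; each row is the pose to reach, as a shift and turn from the pose measured when the call began, along the tool's axes at that moment; what a row does not reach only later rows make up. A row lasts 1/8 s, in which the tool goes at most 62.5 mm and 10.7 degrees, less where a joint would pass 70% of its speed; a pose out of reach is approached as far as the arm can. A call with a gripper value outside its range is refused whole. The fingers move at their own pace and stop on an object; "squeeze" is the grip in N (left out, the last holds). Time passes only in rows, so rows that repeat a pose let the fingers close. It gives the time, the measured TCP pose, the force and the opening at its end, in the units of the state.
- get_state(): the state, without advancing time (a new reading comes with each control period).
- get_image(name): name is "scene" or "top" or "wrist"; returns a dict with "pixels" (480x640x3 uint8, blue, green, red), "fx", "fy", "cx", "cy" (pixels), "R" (3x3) and "t" (3): a world point X has camera coordinates R X + t. Camera axes: x right, y down, z forward; pixel columns grow to the right and rows downward; lengths in m; the calibration is good to about 2 mm. A picture is of the moment at which its call begins. There is no depth.
- close_job(): hands the job in, once; it reports no verdict.
The state is a dict: "time": time; "joint_positions": joint angles; "qd": joint speeds; "joint_torque": joint torques, N m; "position": TCP position; "tool_rot": TCP orientation; "ft_force": force on the tool from outside, world axes, zero at the start; "torque": the same for the moment, N m; "grip_width": opening from 0.0 (shut) to 1.0 (fully open).
Only numpy, scipy, OpenCV 4.12 (cv2) and the standard library are available. Lean on these libraries where they do the work, as an engineer would, in place of code of your own. Each camera call takes 0.05 s, during which the arm holds its last target. There are 200 camera calls.

### The job

The upturned laundry-cart base has one empty caster socket. Take the fixed caster (pale grey wheel) from the carton, set its tapered shank gently in that socket with the wheel running along the cart's long sides, and let go; then tap it in with the mallet until the taper locks: taps of about 25 newtons, never a hard blow, until it goes no deeper. Finally put the mallet down on the table; disturb nothing else.

Things in the scene. Friction and masses are not known exactly. Their poses are not given: they have to be found in the camera images.
- cart_base: Upturned laundry-cart base, fixed: 340 x 460 mm rectangle of 25 mm tube lying on the table, a round stub (diameter 38, 75 high) at each corner. Origin on the table right under the empty socket; z up; x along the 340 mm end to the fitted fixed caster, y along the 460 mm long side to the two swivel casters. Fitted casters stand 79 to 86 mm above their stubs.
- socket (a point): Centre of the empty stub's mouth, level with its rim (75 mm above the table, outer diameter 38, opening 27). Axes as the cart base. Just inside, a soft black seal of 13 mm bore holds the shank lightly (about 4 N), its collar some 24 mm above the rim. Below it, at a depth that differs from cart to cart and cannot be seen, is the stiff tapered bush that has to grip the shank.
- fixed_caster: Fixed caster to fit: pale grey wheel, steel fork, 0.25 kg, standing in a loose hole of the carton, shank down. Origin on the shank's axis at the underside of its round collar (diameter 36, 5 thick); z up; x the way the wheel rolls, y its axle (either way round is alike). Shank below the origin: 46 mm long, diameter 18 at the collar, narrowing 1 mm in every 5 mm, blunt tip 7 wide.
- caster_axle (a point): Centre of that caster's wheel, 43 mm above its origin. Wheel diameter 60, 22 wide. The flat fork cheeks beside it are 34 mm apart over their outsides (along y) and 28 mm broad (along x), and reach from 33 mm below this point to 13 mm above it: the place to grip.
- wheel_top (a point): Top of that caster's wheel tread on the shank's axis, 73 mm above its origin: where the mallet strikes. The shank slides on through the seal at some 5 N and meets the bush with its collar 8 to 20 mm above the rim; from there the push needed grows by 5 to 10 N per mm. 22 to 30 N in all (mallet's weight included) lock it. Over 35 N splits the bush.
- bush0 (a joint): How far one of the six bush segments is spread outwards by the shank, m: 0 before it meets the bush, above 0.00015 when locked (a very small motion: the reading is too rough to steer by).
- bush2 (a joint): The same for a second segment, a third of a turn on.
- bush4 (a joint): The same for a third segment, another third on.
- mallet: Short soft-faced mallet, 0.45 kg, standing on a face of its head: cylinder of diameter 42, 78 high, red with black rubber faces. Wooden handle level, 22 mm wide (along y), 26 high, its middle 39 mm above the lower face, running along -x from the head to 145 mm from its axis. Origin at the centre of the lower striking face; z up along the head's axis.
- carton: Cardboard parts carton, fixed: 120 (x) x 240 (y) mm, top deck 60 mm above the table with two 26 mm holes at y = +58 and -58 mm, side flaps folded out; origin at the centre of its underside.
- swivel_caster: the other spare: a swivel caster with a black wheel set 14 mm off its shank, in the carton's other hole
- bolt_jar: small amber screw-top jar of bolts, diameter 64, 75 high, standing inside the upturned cart base; origin at the centre of its underside
- wrench: steel wrench lying beyond the carton, about 180 long; origin near its middle on the table
- screwdriver: red-handled screwdriver, about 190 long, lying on the table; origin near its middle on the table
- coin_bowl: shallow yellow bowl, diameter 110, 35 high, to the left in front of the robot; origin at the centre of its underside
There are look-alikes about, which are no part of the job. What is shaped like the fixed_caster but turquoise is not meant.

How it is judged:
On the way, in this order (a step that is already met when the one before it is completed fails the run):
1. the fixed caster stands upright in the empty socket, let go and not yet driven in (bush spread below 0.1 mm) (horizontal distance between fixed_caster and socket below 0.003 m and angle between the z axis of fixed_caster and the z axis of cart_base, either way round below 0.06 rad and value of joint each of bush0, bush2, bush4 below 0.0001 m and z of fixed_caster in the frame of socket below 0.032 m and contact force between the fingers and fixed_caster below 0.1 N), for 0.2 s.
2. the mallet drives the shank in until the bush grips it all round (spread above 0.15 mm) (horizontal distance between fixed_caster and socket below 0.003 m and angle between the z axis of fixed_caster and the z axis of cart_base, either way round below 0.06 rad and value of joint each of bush0, bush2, bush4 above 0.00015 m and contact force between mallet and fixed_caster above 0.5 N).
At the end, for the whole second after the job is handed in: The fixed caster is locked upright in the socket (within 3 mm and 0.06 rad of its axis, the bush spread by more than 0.14 mm all round), its wheel within 0.17 rad of the cart's long sides, at rest; the mallet rests on the table (horizontal distance between fixed_caster and socket below 0.003 m and angle between the z axis of fixed_caster and the z axis of cart_base, either way round below 0.06 rad and value of joint each of bush0, bush2, bush4 above 0.00014 m and angle between the x axis of fixed_caster and the y axis of cart_base, either way round below 0.17 rad and linear speed of fixed_caster below 0.02 m/s and height (world z) of mallet between -0.01 and 0.05 m and linear speed of mallet below 0.03 m/s); the robot touches nothing.
It fails at once if the mallet struck or pressed the caster with more than 35 N (contact force between mallet and fixed_caster above 35 N).
It fails at once if a bystander was moved more than 30 mm (distance of any of swivel_caster, bolt_jar, wrench, screwdriver, coin_bowl from where it was at the start of the episode above 0.03 m).
It also fails if it takes over 72 s, if anything falls off the work surface, if the arm or the gripper's body presses on something with over 40 N, if the wrist force passes 120 N, or if a joint passes its speed limit or range.

## Working session

There is one attempt and no reset: what is moved stays moved. The work goes in short steps, Python scripts to look and compute and a tool call to move; the robot and the scene stay as the last step left them, time stands still between calls to the robot, and variables do not carry over. Pictures are saved under pics/ and viewed, about 8 in all and at most 12, crops included, and the job is handed in when it is done.

Besides the shell and the picture viewer there is one more tool, called after "Call:" by a JSON object that holds its "api" and its "payload". send_rows: Moves the arm, as the interface text tells. Its arguments: {"type":"object","properties":{"steps":{"type":"array","items":{"type":"object","properties":{"claw":{"type":"number"},"offset":{"type":"array","items":{"type":"number"}},"turn":{"type":"number"}}}},"squeeze":{"type":"number"}},"required":["steps"]}

```bash
mkdir -p pics
cat > h.py <<'E'
import numpy as np, cv2
from bench import get_state,get_image,close_job
from scipy.spatial.transform import Rotation as Ro
def ray(im,u,v,z):
    R=np.array(im["R"]);t=np.array(im["t"]);C=-R.T@t
    d=R.T@np.array([(u-im["cx"])/im["fx"],(v-im["cy"])/im["fy"],1]);return C+d*(z-C[2])/d[2]
def proj(im,X):
    c=np.array(im["R"])@np.array(X)+np.array(im["t"]);return [im["fx"]*c[0]/c[2]+im["cx"],im["fy"]*c[1]/c[2]+im["cy"]]
E
python3 - <<'E'
from h import *
s=get_state();print(s)
for n in("top","scene"):
    im=get_image(n);cv2.imwrite(f"pics/{n}0.png",im["pixels"]);print(n,im["fx"],im["cx"],im["cy"],-np.array(im["R"]).T@im["t"]);print(im["R"])
E
```

```text
{'time': 0.0, 'joint_positions': array([ 1.16210968,  0.32184839, -0.07008504,  1.45170072,  0.02261436,
        1.370764  , -0.05689708]), 'qd': array([ 0.00091221, -0.00071707,  0.00128587, -0.00027749, -0.00107476,
        0.00134236,  0.00030084]), 'joint_torque': array([ 4.92234194e-04, -4.91289997e+01, -4.03542425e-01, -3.12525916e+01,
       -6.38807681e-02,  4.39524197e-02,  1.84379073e-04]), 'position': array([ 0.26641937, -0.59228303,  0.22143211]), 'tool_rot': array([-3.06982466e+00, -6.58842591e-01,  8.07066167e-04]), 'ft_force': array([-0.18718543,  0.61089684,  0.23841066]), 'torque': array([-0.03878632,  0.03041254, -0.03459027]), 'grip_width': 0.9977644793616586}
top 602.7307899426256 334.94370620209776 242.04694037185303 [ 0.33333283 -0.14179684  1.46956777]
[[ 0.00111089 -0.99990196  0.01395865]
 [-0.98793643 -0.00325897 -0.15482567]
 [ 0.15485598 -0.01361826 -0.98784319]]
scene 617.6829084315926 317.5275258455003 241.72524505980502 [1.23499543 0.62356243 1.24152948]
[[-0.7489625   0.66242793  0.01563349]
 [ 0.4843871   0.56345806 -0.66924148]
 [-0.45213307 -0.49366411 -0.7428805 ]]
```

View pics/top0.png

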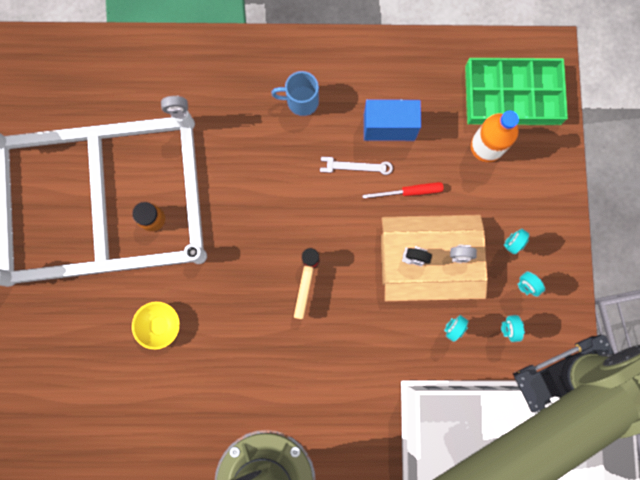

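View pics/scene0.png

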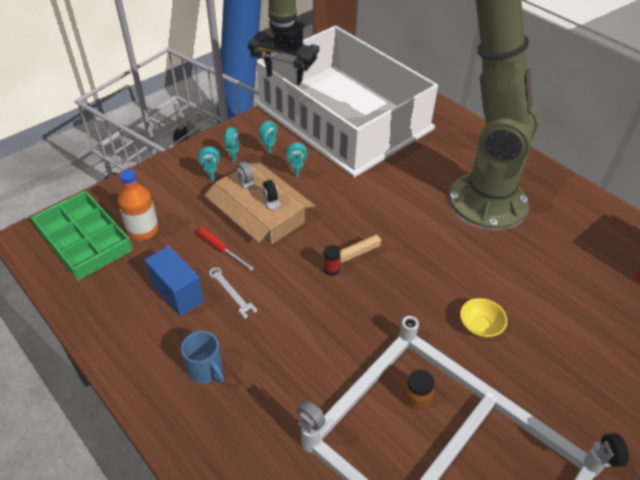

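The top view shows the empty socket at (193,252), the fitted fixed caster at (176,105), the grey-wheel caster at (463,254) and the mallet head at (311,257) with its handle end at (300,318). The scene view agrees: socket (409,325), grey wheel (246,175), mallet (332,260). Next come magnified crops.

Run:
```python
from h import *
t=cv2.imread("pics/top0.png");s=cv2.imread("pics/scene0.png")
def c(i,u,v,r=33):
    return cv2.resize(i[v-r:v+r,u-r:u+r],(264,264),interpolation=cv2.INTER_CUBIC)
a=np.hstack([c(t,193,252),c(t,463,254),c(t,306,288)]);b=np.hstack([c(s,409,330),c(s,246,180),c(s,350,255)])
cv2.imwrite("pics/crop.png",np.vstack([a,b]))
im=get_image("top")
im2=get_image("scene")
P=lambda u,v,z:print((u,v,z),ray(im,u,v,z).round(4))
P(193,252,.075);P(176,105,.155);P(463,254,.12);P(311,257,.078);P(300,318,.052)
for X in (ray(im,193,252,.075),ray(im,463,254,.12),ray(im,311,257,.078)):print(np.round(proj(im2,X)))
```

```text
(193, 252, 0.075) [0.5274 0.1695 0.075 ]
(176, 105, 0.155) [0.8546 0.203  0.155 ]
(463, 254, 0.12) [ 0.5184 -0.4507  0.12  ]
(311, 257, 0.078) [ 0.5161 -0.1053  0.078 ]
(300, 318, 0.052) [ 0.3759 -0.08    0.052 ]
[410. 321.]
[247. 168.]
[332. 250.]
```

View pics/crop.png

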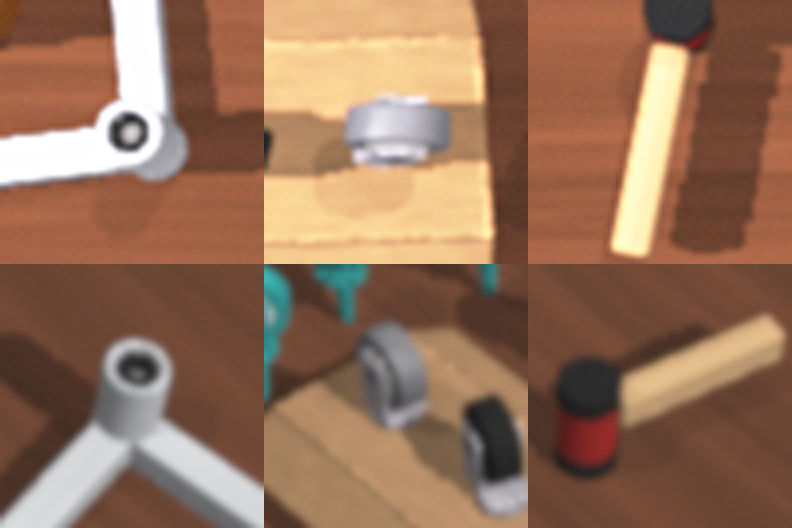

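The crops confirm the socket centre at about (192.5,252) in top and (410,324) in scene. The grey wheel rolls roughly along world y, and the mallet handle points toward the robot. I'll move above the caster for a wrist look.

```bash
cat >> h.py <<'E'
def go(X,psi):
    "tool offset and turn from present pose to TCP at X with tool x heading psi"
    s=get_state();R=Ro.from_rotvec(s["tool_rot"]).as_matrix()
    h=np.arctan2(R[1,0],R[0,0]);d=(psi-h+np.pi)%(2*np.pi)-np.pi
    print("t",round(s["time"],2),"pos",s["position"].round(4),"head",round(h,4),"tilt",(R[:,2]).round(4),"F",s["ft_force"].round(2),"grip",round(s["grip_width"]*87,1))
    print("offset",(R.T@(np.array(X)-s["position"])).round(4),"turn",round(-d,4))
E
python3 - <<'E'
from h import *
go([.518,-.451,.23],1.57)
E
```

```text
t 0.2 pos [ 0.2665 -0.5925  0.2219] head 0.4228 tilt [-6.0e-04  1.1e-03 -1.0e+00] F [0.3  0.21 1.2 ] grip 87.3
offset [ 0.2874 -0.0258 -0.0081] turn -1.1472
```

Call:
{"api": "send_rows", "payload": {"steps": [{"claw": 0.087,"offset": [0.06,-0.005,-0.008],"turn": -0.18},{"claw": 0.087,"offset": [0.115,-0.01,-0.008],"turn": -0.36},{"claw": 0.087,"offset": [0.17,-0.015,-0.008],"turn": -0.54},{"claw": 0.087,"offset": [0.22,-0.02,-0.008],"turn": -0.72},{"claw": 0.087,"offset": [0.26,-0.025,-0.008],"turn": -0.9},{"claw": 0.087,"offset": [0.287,-0.026,-0.008],"turn": -1.08},{"claw": 0.087,"offset": [0.287,-0.026,-0.008],"turn": -1.147},{"claw": 0.087,"offset": [0.287,-0.026,-0.008],"turn": -1.147},{"claw": 0.087,"offset": [0.287,-0.026,-0.008],"turn": -1.147}]}}

```text
time: 1.32
position: [0.517, -0.4516, 0.2297]
tool_rot: [-2.224, -2.217, 0.0]
ft_force: [0.0, -0.1, 0.3]
grip_width: 0.998
```

Run:
```python
from h import *
go([.518,-.451,.23],1.57)
im=get_image("wrist");cv2.imwrite("pics/w1.png",im["pixels"])
np.save("w1.npy",im,allow_pickle=True)
print(im["fx"],-np.array(im["R"]).T@im["t"],np.round(im["R"],3).tolist(),proj(im,[.518,-.451,.133]))
```

```text
t 1.32 pos [ 0.517  -0.4516  0.2297] head 1.5676 tilt [-0.0011  0.001  -1.    ] F [ 0.03 -0.12  0.29] grip 86.8
offset [ 0.0006  0.001  -0.0003] turn -0.0024
339.5436436687483 [ 0.51682677 -0.3757093   0.391953  ] [[1.0, -0.003, -0.003], [-0.002, -0.96, 0.278], [-0.003, -0.278, -0.96]] [np.float64(316.9598316887669), np.float64(244.37728448374534)]
```

View pics/w1.png

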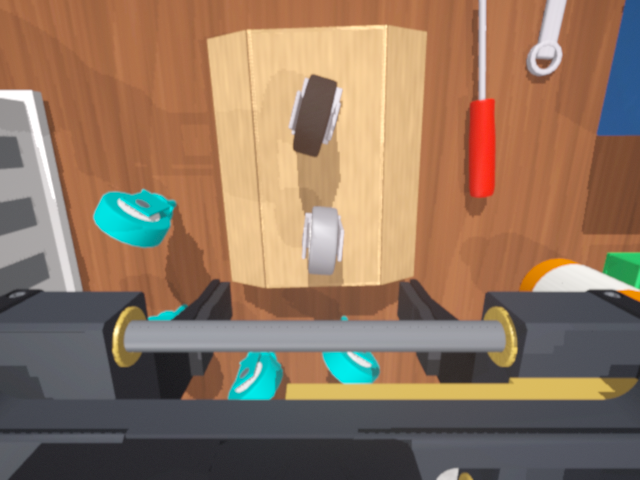

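The wrist view shows the grey wheel at about (323,240), spanning rows 206-275 and nearly vertical in the image. The black swivel caster is at (316,115). I'll segment the wheel.

Run:
```python
from h import *
im=np.load("w1.npy",allow_pickle=True).item()
p=im["pixels"];h=cv2.cvtColor(p,cv2.COLOR_BGR2HSV)
m=np.zeros(p.shape[:2],np.uint8);m[190:288,285:360]=255
m[(h[...,1]>45)]=0
m=cv2.morphologyEx(m,cv2.MORPH_OPEN,np.ones((2,2)))
# row profile
for v in range(200,282,5):
    u=np.flatnonzero(m[v]);print(v,(u.min(),u.max(),len(u)) if len(u) else None)
cv2.imwrite("pics/w1c.png",np.hstack([cv2.resize(p[190:290,280:360],None,fx=5,fy=5,interpolation=cv2.INTER_CUBIC),cv2.resize(cv2.merge([m]*3)[190:290,280:360],None,fx=5,fy=5,interpolation=0)])[:, :800])
```

```text
200 None
205 None
210 (np.int64(313), np.int64(336), 24)
215 (np.int64(306), np.int64(338), 33)
220 (np.int64(306), np.int64(341), 36)
225 (np.int64(305), np.int64(342), 38)
230 (np.int64(305), np.int64(344), 40)
235 (np.int64(304), np.int64(344), 41)
240 (np.int64(303), np.int64(344), 42)
245 (np.int64(303), np.int64(343), 41)
250 (np.int64(303), np.int64(343), 39)
255 (np.int64(303), np.int64(342), 37)
260 (np.int64(310), np.int64(342), 32)
265 (np.int64(310), np.int64(335), 26)
270 (np.int64(310), np.int64(334), 25)
275 (np.int64(326), np.int64(331), 6)
280 None
```

View pics/w1c.png

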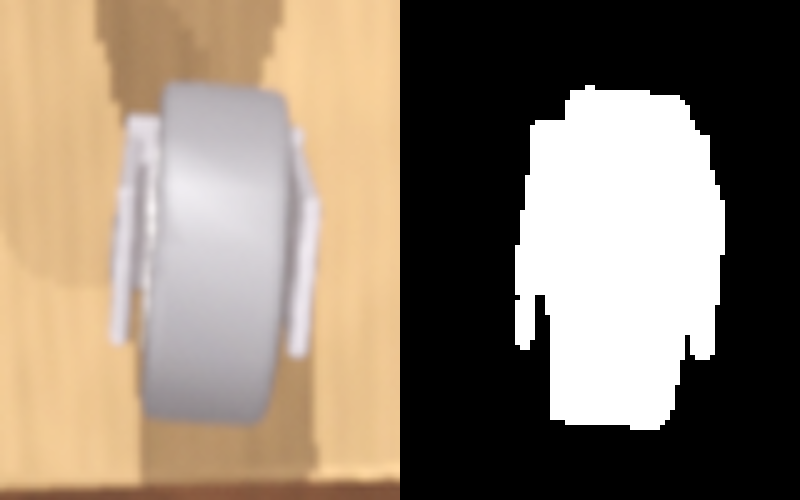

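Run:
```python
from h import *
im=np.load("w1.npy",allow_pickle=True).item()
a=ray(im,325,207,.103);b=ray(im,321,274,.103);print(a,b,(a+b)/2,np.linalg.norm(a-b),np.arctan2((a-b)[0],(a-b)[1]))
l=ray(im,302.4,240,.116);r=ray(im,343.6,240,.116);print(l,r,(l+r)/2)
l=ray(im,304,258.5,.116);r=ray(im,339.6,261.2,.116);print(np.arctan2((r-l)[1],(r-l)[0]))
top=ray(im,325,230,.133);print(top)
i2=get_image("top");print(proj(i2,[.519,-.451,.133]),proj(get_image("scene"),[.519,-.451,.103]))
```

```text
[ 0.5250739  -0.42631195  0.103     ] [ 0.521781   -0.48777948  0.103     ] [ 0.52342745 -0.45704572  0.103     ] 0.06155567523265416 0.05352030896966459
[ 0.50580282 -0.45206907  0.116     ] [ 0.54053872 -0.45215371  0.116     ] [ 0.52317077 -0.45211139  0.116     ]
-0.08211147335884755
[ 0.52431944 -0.43926865  0.133     ]
[np.float64(464.4269735735852), np.float64(252.9656845221844)] [np.float64(247.2690637542987), np.float64(172.56662200760803)]
```

Call:
{"api": "send_rows", "payload": {"squeeze": 25, "steps": [{"claw": 0.087,"offset": [-0.005,0.0063,0.05],"turn": 0.067},{"claw": 0.087,"offset": [-0.005,0.0063,0.1],"turn": 0.067},{"claw": 0.087,"offset": [-0.005,0.0063,0.14],"turn": 0.067},{"claw": 0.087,"offset": [-0.005,0.0063,0.1557],"turn": 0.067},{"claw": 0.087,"offset": [-0.005,0.0063,0.1557],"turn": 0.067},{"claw": 0.06,"offset": [-0.005,0.0063,0.1557],"turn": 0.067},{"claw": 0.03,"offset": [-0.005,0.0063,0.1557],"turn": 0.067},{"claw": 0.03,"offset": [-0.005,0.0063,0.1557],"turn": 0.067},{"claw": 0.03,"offset": [-0.005,0.0063,0.1557],"turn": 0.067}]}}

```text
time: 2.6
position: [0.5235, -0.4565, 0.0748]
tool_rot: [-2.297, -2.143, -0.0]
ft_force: [-0.3, 0.2, 0.1]
grip_width: 0.63
```

Run:
```python
from h import *
go([.5233,-.4564,.2],1.5)
```

```text
t 2.6 pos [ 0.5235 -0.4565  0.0748] head 1.5013 tilt [-1.e-04  3.e-04 -1.e+00] F [-0.31  0.2   0.06] grip 54.8
offset [ 1.000e-04 -2.000e-04 -1.252e-01] turn 0.0013
```

Fingers still closing; give them more rows, then lift.

Call:
{"api": "send_rows", "payload": {"steps": [{"claw": 0.025,"offset": [0,0,0],"turn": 0},{"claw": 0.025,"offset": [0,0,0],"turn": 0},{"claw": 0.025,"offset": [0,0,0],"turn": 0},{"claw": 0.025,"offset": [0,0,0],"turn": 0},{"claw": 0.025,"offset": [0,0,0],"turn": 0},{"claw": 0.025,"offset": [0,0,0],"turn": 0}]}}

```text
time: 3.35
position: [0.5236, -0.4565, 0.0748]
tool_rot: [-2.297, -2.143, -0.0]
ft_force: [0.8, 0.6, 0.6]
grip_width: 0.391
```

Call:
{"api": "send_rows", "payload": {"steps": [{"claw": 0.025,"offset": [0,0,-0.03],"turn": 0},{"claw": 0.025,"offset": [0,0,-0.07],"turn": 0},{"claw": 0.025,"offset": [0,0,-0.12],"turn": 0},{"claw": 0.025,"offset": [0,0,-0.175],"turn": 0},{"claw": 0.025,"offset": [0,0,-0.175],"turn": 0}]}}

```text
time: 3.98
position: [0.5256, -0.4578, 0.2557]
tool_rot: [2.291, 2.137, 0.002]
ft_force: [0.4, 0.4, -3.1]
grip_width: 0.391
```

Run:
```python
from h import *
go([.49,.06,.25],1.6)
```

```text
t 3.98 pos [ 0.5256 -0.4578  0.2557] head 1.5012 tilt [ 0.0073 -0.0058 -1.    ] F [ 0.36  0.37 -3.06] grip 34.0
offset [ 0.5141 -0.0716  0.0024] turn -0.0988
```

Call:
{"api": "send_rows", "payload": {"steps": [{"claw": 0.025,"offset": [0.06,-0.004,0],"turn": -0.02},{"claw": 0.025,"offset": [0.12,-0.008,0],"turn": -0.05},{"claw": 0.025,"offset": [0.18,-0.012,0],"turn": -0.08},{"claw": 0.025,"offset": [0.24,-0.016,0],"turn": -0.1},{"claw": 0.025,"offset": [0.3,-0.02,0],"turn": -0.12},{"claw": 0.025,"offset": [0.36,-0.024,0],"turn": -0.14},{"claw": 0.025,"offset": [0.42,-0.03,0],"turn": -0.16},{"claw": 0.025,"offset": [0.48,-0.034,0],"turn": -0.16},{"claw": 0.025,"offset": [0.53,-0.038,0],"turn": -0.16},{"claw": 0.025,"offset": [0.567,-0.04,0],"turn": -0.16},{"claw": 0.025,"offset": [0.567,-0.04,0],"turn": -0.16},{"claw": 0.025,"offset": [0.567,-0.04,0],"turn": -0.16}]}}

```text
time: 5.48
position: [0.5246, 0.1094, 0.2511]
tool_rot: [2.114, 2.313, -0.003]
ft_force: [0.3, -1.0, -2.0]
grip_width: 0.387
```

Run:
```python
from h import *
go([.527,.17,.2],1.66)
im=get_image("wrist");cv2.imwrite("pics/w2.png",im["pixels"])
np.save("w2.npy",im,allow_pickle=True)
print(proj(im,[.527,.17,.075]))
```

```text
t 5.47 pos [0.5246 0.1094 0.2511] head 1.6606 tilt [ 0.0051 -0.0069 -1.    ] F [ 0.27 -0.96 -2.03] grip 33.7
offset [0.0605 0.0076 0.0506] turn 0.0006
[np.float64(322.77975678934627), np.float64(161.12046936281206)]
```

View pics/w2.png

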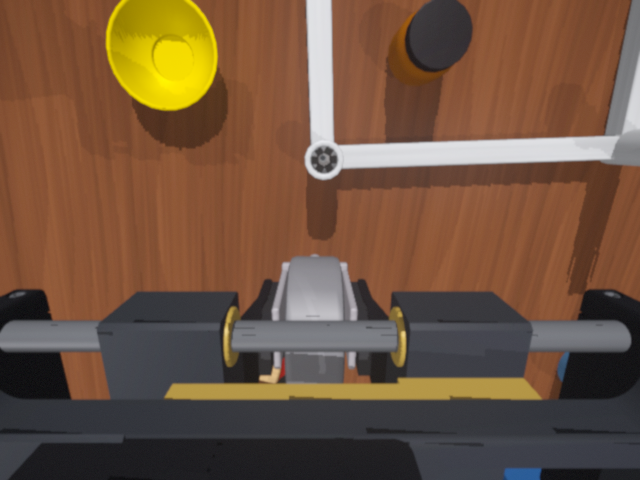

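The wrist view shows the empty socket's rim at (323,160), the long bar running up to (318,0) and the held wheel's front edge near row 257. I'll measure the socket, the bar headings and the caster's position in the grip.

Run:
```python
from h import *
im=np.load("w2.npy",allow_pickle=True).item();p=im["pixels"]
h=cv2.cvtColor(p,cv2.COLOR_BGR2HSV);g=cv2.cvtColor(p,cv2.COLOR_BGR2GRAY)
roi=g[143:178,306:341];m=(roi<120).astype(np.uint8);m=cv2.morphologyEx(m,cv2.MORPH_CLOSE,np.ones((5,5)))
yy,xx=np.mgrid[0:35,0:35]; m[(xx-17.5)**2+(yy-17)**2>13**2]=0
c=max(cv2.findContours(m,0,1)[0],key=cv2.contourArea);e=cv2.fitEllipse(c);u,v=e[0][0]+306,e[0][1]+143
S=ray(im,u,v,.075);print("mouth",u,v,e[1],S, "size mm",e[1][1]/im["fx"]*350)
w=((h[...,1]<40)&(h[...,2]>150))
# long bar centre line: rows 5..130
P=[];Q=[]
for r in range(5,130,5):
    k=np.flatnonzero(w[r,290:350]);
    if len(k)>8:P.append(ray(im,290+(k[0]+k[-1])/2,r,.025)[:2])
for cc in range(370,590,10):
    k=np.flatnonzero(w[125:185,cc])
    if len(k)>8:Q.append(ray(im,cc,125+(k[0]+k[-1])/2,.025)[:2])
for A in (P,Q):
    l=cv2.fitLine(np.float32(A),cv2.DIST_HUBER,0,.01,.01).ravel();print(len(A),l,"angle",np.arctan2(l[1],l[0]))
s=get_state();R=Ro.from_rotvec(s["tool_rot"]).as_matrix()
def T(x,y,z):return proj(im,s["position"]+R@np.array([x,y,z]))
ax=-.0282
a=np.linspace(0,2*np.pi,200)
for sh in(0,.003):
    print(sh,"pred wheel min row",min(T(sh+.03*np.cos(k),0,ax+.03*np.sin(k))[1] for k in a), T(0,0,ax-.03))
for r in range(250,300,4):
    print(r,g[r,270:360:5])
print(S[:2]-s["position"][:2])
```

```text
mouth 323.57859802246094 159.79305839538574 (23.976276397705078, 24.10015869140625) [0.52764792 0.17131085 0.075     ] size mm 24.84233087343921
25 [ 0.12213589 -0.99251336  0.51649666  0.26221326] angle -1.4483547
22 [0.9924262  0.12284241 0.7035697  0.19371702] angle 0.123153485
0 pred wheel min row 258.3274763756643 [np.float64(317.0448137382846), np.float64(369.4507289063457)]
0.003 pred wheel min row 251.88505796784673 [np.float64(317.0448137382846), np.float64(369.4507289063457)]
250 [ 93  90  93  92  98  98 101  98  99  99  95  97  90  94  94  94  96  99]
254 [ 93  89  92  92  97  99 102  98 107 133  97  96  91  95  94  93  95  98]
258 [ 93  89  94  93  99 121 121 121 120 120 118 119 118 112  97  93  97  99]
262 [ 94  89  93 143 126 133 132 131 132 131 130 130 128 127 134 135  97 100]
266 [ 93  89  98 185 130 137 137 136 137 136 135 134 134 132 136 177  99  99]
270 [ 93  91  98 166 137 141 140 141 140 140 140 140 139 138 121 164  99  97]
274 [ 93  91 111 150 142 145 145 144 143 141 142 141 142 141 126 163  99  97]
278 [ 82  91 137 133 144 148 148 147 145 144 145 145 144 143 132 160 102  97]
282 [ 40  63 158 107 147 149 151 150 147 147 146 145 146 145 137 152 114  64]
286 [ 40  54 164  96 150 152 154 154 152 149 149 148 147 147 142 134 149  58]
290 [ 49  62 163  93 153 156 156 158 157 153 152 152 152 150 144 121 162  56]
294 [ 48  99 159  96 159 162 163 166 166 162 161 160 160 159 144 114 165  57]
298 [ 55 142 147  97 166 168 169 174 173 172 169 168 167 167 146 112 163  79]
[0.00277626 0.06252796]
```

Call:
{"api": "send_rows", "payload": {"steps": [{"claw": 0.025,"offset": [0.04,0.006,0.0],"turn": -0.033},{"claw": 0.025,"offset": [0.0605,0.0083,0.03],"turn": -0.033},{"claw": 0.025,"offset": [0.0605,0.0083,0.07],"turn": -0.033},{"claw": 0.025,"offset": [0.0605,0.0083,0.1],"turn": -0.033},{"claw": 0.025,"offset": [0.0605,0.0083,0.1],"turn": -0.033},{"claw": 0.025,"offset": [0.0605,0.0083,0.1],"turn": -0.033},{"claw": 0.025,"offset": [0.0605,0.0083,0.1],"turn": -0.033}]}}

```text
time: 6.4
position: [0.5295, 0.1691, 0.1525]
tool_rot: [2.077, 2.343, 0.001]
ft_force: [-0.2, 0.8, -2.4]
grip_width: 0.391
```

Run:
```python
from h import *
go([.5275,.1702,.1138],1.694)
t=get_image("top");s=get_image("scene")
def c(i,u,v,r=33):
    return cv2.resize(i["pixels"][v-r:v+r,u-r:u+r],(396,396),interpolation=cv2.INTER_CUBIC)
cv2.imwrite("pics/ins.png",np.hstack([c(t,193,252),c(s,409,315)]))
```

```text
t 6.4 pos [0.5295 0.1691 0.1525] head 1.6914 tilt [ 0.0083 -0.0064 -0.9999] F [-0.15  0.76 -2.42] grip 34.0
offset [ 0.0017 -0.0022  0.0387] turn -0.0026
```

View pics/ins.png

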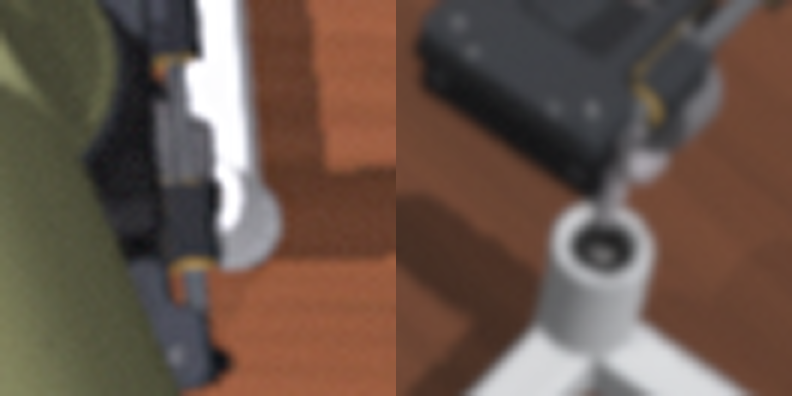

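The scene crop shows the shank tip at about px (411.3,317.8), just above the mouth centre at (410.3,323.2). I'll compare the two in the same camera.

Run:
```python
from h import *
i=get_image("scene")
a=ray(i,411.3,317.8,.0917);b=ray(i,410.3,323.2,.075);print(a,b,a-b)
go([.5275,.1702,.1138],1.694)
```

```text
[0.52774612 0.17127401 0.0917    ] [0.53022801 0.17338194 0.075     ] [-0.00248189 -0.00210793  0.0167    ]
t 6.55 pos [0.5289 0.1692 0.1519] head 1.692 tilt [ 0.0072 -0.0067 -1.    ] F [-0.94 -0.14 -2.1 ] grip 33.9
offset [ 0.0015 -0.0015  0.0381] turn -0.002
```

Call:
{"api": "send_rows", "payload": {"steps": [{"claw": 0.025,"offset": [0.0018,0.0,0.0],"turn": -0.002},{"claw": 0.025,"offset": [0.0018,0.0,0.008],"turn": -0.002},{"claw": 0.025,"offset": [0.0018,0.0,0.016],"turn": -0.002},{"claw": 0.025,"offset": [0.0018,0.0,0.024],"turn": -0.002},{"claw": 0.025,"offset": [0.0018,0.0,0.024],"turn": -0.002},{"claw": 0.025,"offset": [0.0018,0.0,0.024],"turn": -0.002}]}}

```text
time: 7.3
position: [0.529, 0.1709, 0.1279]
tool_rot: [2.074, 2.347, -0.0]
ft_force: [-0.3, -0.2, -2.7]
grip_width: 0.388
```

Run:
```python
from h import *
go([.5288,.1707,.1138],1.694)
t=get_image("top");s=get_image("scene")
def c(i,u,v,r=33):
    return cv2.resize(i["pixels"][v-r:v+r,u-r:u+r],(396,396),interpolation=cv2.INTER_CUBIC)
cv2.imwrite("pics/ins2.png",np.hstack([c(t,193,252),c(s,409,315)]))
```

```text
t 7.3 pos [0.529  0.1709 0.1279] head 1.694 tilt [ 0.0072 -0.0066 -1.    ] F [-0.3  -0.22 -2.65] grip 33.8
offset [-0.     -0.0003  0.0141] turn -0.0
```

Call:
{"api": "send_rows", "payload": {"steps": [{"claw": 0.025,"offset": [0,0,0.004],"turn": 0},{"claw": 0.025,"offset": [0,0,0.008],"turn": 0},{"claw": 0.025,"offset": [0,0,0.01],"turn": 0},{"claw": 0.025,"offset": [0,0,0.01],"turn": 0},{"claw": 0.025,"offset": [0,0,0.01],"turn": 0}]}}

```text
time: 8.02
position: [0.5292, 0.1709, 0.1182]
tool_rot: [2.074, 2.347, 0.0]
ft_force: [0.3, -0.5, -2.5]
grip_width: 0.388
```

Run:
```python
from h import *
go([.5288,.1707,.1138],1.694)
print(get_state()["torque"])
```

```text
t 8.03 pos [0.5292 0.1709 0.1182] head 1.694 tilt [ 0.0076 -0.0065 -1.    ] F [ 0.35 -0.53 -2.47] grip 33.8
offset [-0.0001 -0.0004  0.0044] turn 0.0
[ 0.1117826   0.03104934 -0.03003435]
```

Call:
{"api": "send_rows", "payload": {"steps": [{"claw": 0.025,"offset": [0,0,0.002],"turn": 0},{"claw": 0.025,"offset": [0,0,0.004],"turn": 0},{"claw": 0.025,"offset": [0,0,0.0045],"turn": 0},{"claw": 0.025,"offset": [0,0,0.0045],"turn": 0}]}}

```text
time: 8.52
position: [0.5289, 0.1711, 0.1136]
tool_rot: [2.074, 2.347, 0.0]
ft_force: [-1.5, 0.4, -2.3]
grip_width: 0.388
```

Run:
```python
from h import *
for i in range(3):
    get_image("top");go([.5288,.1707,.1138],1.694)
```

```text
t 8.57 pos [0.529  0.1711 0.1136] head 1.6942 tilt [ 0.0072 -0.0062 -1.    ] F [-2.76  0.99 -3.44] grip 33.7
offset [-0.0004 -0.0002 -0.0002] turn 0.0002
t 8.62 pos [0.5289 0.1711 0.1135] head 1.6941 tilt [ 0.0071 -0.0062 -1.    ] F [-0.44  1.21 -3.02] grip 33.8
offset [-0.0004 -0.0002 -0.0002] turn 0.0001
t 8.68 pos [0.5289 0.1711 0.1136] head 1.6942 tilt [ 0.0072 -0.0063 -1.    ] F [-2.33  1.48 -2.54] grip 33.9
offset [-0.0004 -0.0002 -0.0002] turn 0.0002
```

Call:
{"api": "send_rows", "payload": {"steps": [{"claw": 0.025,"offset": [0.0006,-0.0012,0],"turn": 0},{"claw": 0.025,"offset": [0.0006,-0.0012,0.001],"turn": 0},{"claw": 0.025,"offset": [0.0006,-0.0012,0.0015],"turn": 0},{"claw": 0.025,"offset": [0.0006,-0.0012,0.0015],"turn": 0}]}}

```text
time: 9.18
position: [0.5286, 0.1713, 0.1126]
tool_rot: [2.073, 2.346, 0.002]
ft_force: [2.2, -0.5, 0.2]
grip_width: 0.388
```

Run:
```python
from h import *
for i in range(4):
    get_image("top");go([.5288,.1707,.1138],1.694)
```

```text
t 9.22 pos [0.5286 0.1713 0.1126] head 1.6938 tilt [ 0.009  -0.0063 -0.9999] F [ 3.07 -0.49  0.6 ] grip 33.4
offset [-0.0006  0.0001 -0.0012] turn -0.0002
t 9.28 pos [0.5286 0.1713 0.1126] head 1.6939 tilt [ 0.0091 -0.0064 -0.9999] F [ 1.85 -0.64 -0.32] grip 33.6
offset [-0.0006  0.0001 -0.0012] turn -0.0001
t 9.32 pos [0.5286 0.1713 0.1125] head 1.6938 tilt [ 0.009  -0.0064 -0.9999] F [ 3.04 -0.54  0.15] grip 33.8
offset [-0.0006  0.0001 -0.0013] turn -0.0002
t 9.38 pos [0.5286 0.1713 0.1125] head 1.6939 tilt [ 0.009  -0.0063 -0.9999] F [ 2.9  -0.97  0.85] grip 33.5
offset [-0.0007  0.0002 -0.0013] turn -0.0001
```

Call:
{"api": "send_rows", "payload": {"steps": [{"claw": 0.025,"offset": [0,0.0001,0.0006],"turn": 0},{"claw": 0.025,"offset": [0,0.0001,0.0006],"turn": 0}]}}

```text
time: 9.62
position: [0.5287, 0.1713, 0.1121]
tool_rot: [2.073, 2.346, 0.002]
ft_force: [1.5, -0.5, 3.0]
grip_width: 0.388
```

Run:
```python
from h import *
for i in range(3):
    get_image("top");go([.5288,.1707,.1138],1.694)
```

```text
t 9.68 pos [0.5286 0.1713 0.112 ] head 1.6939 tilt [ 0.0089 -0.0064 -0.9999] F [ 1.83 -0.63  2.11] grip 33.7
offset [-0.0007  0.0001 -0.0018] turn -0.0001
t 9.72 pos [0.5287 0.1713 0.112 ] head 1.6939 tilt [ 0.009  -0.0064 -0.9999] F [ 1.36 -0.27  1.25] grip 34.2
offset [-0.0006  0.0001 -0.0018] turn -0.0001
t 9.78 pos [0.5287 0.1713 0.112 ] head 1.6939 tilt [ 0.009  -0.0064 -0.9999] F [ 1.69 -0.3   2.42] grip 33.8
offset [-0.0006  0.0001 -0.0018] turn -0.0001
```

Call:
{"api": "send_rows", "payload": {"steps": [{"claw": 0.06,"offset": [0,0,0],"turn": 0},{"claw": 0.08,"offset": [0,0,0],"turn": 0},{"claw": 0.08,"offset": [0,0,0],"turn": 0},{"claw": 0.08,"offset": [0,0,0],"turn": 0},{"claw": 0.08,"offset": [0,0,0],"turn": 0},{"claw": 0.08,"offset": [0,0,0],"turn": 0}]}}

```text
time: 10.52
position: [0.5286, 0.1713, 0.1119]
tool_rot: [2.073, 2.346, 0.002]
ft_force: [0.3, -0.8, -0.2]
grip_width: 0.902
```

Call:
{"api": "send_rows", "payload": {"steps": [{"claw": 0.08,"offset": [0,0,-0.03],"turn": 0},{"claw": 0.08,"offset": [0,0,-0.09],"turn": 0},{"claw": 0.08,"offset": [0,0,-0.14],"turn": 0},{"claw": 0.08,"offset": [0,0,-0.14],"turn": 0}]}}

```text
time: 11.02
position: [0.5296, 0.1735, 0.2566]
tool_rot: [2.07, 2.342, 0.012]
ft_force: [-0.0, 1.0, 0.2]
grip_width: 0.919
```

Run:
```python
from h import *
go([.49,-.10,.25],-.177)
t=get_image("wrist");s=get_image("scene")
np.save("w3.npy",t,allow_pickle=True)
print(proj(t,[.5285,.1715,.17]),proj(s,[.5285,.1715,.17]))
a=cv2.resize(s["pixels"][260:350,360:460],(400,360),interpolation=cv2.INTER_CUBIC)
b=t["pixels"][100:460,120:520]
cv2.imwrite("pics/rel.png",np.hstack([b,a]))
```

```text
t 11.03 pos [0.5296 0.1735 0.2566] head 1.6939 tilt [ 0.0171 -0.0048 -0.9998] F [-0.01  1.03  0.21] grip 80.0
offset [-0.2666 -0.073   0.0072] turn 1.8709
[np.float64(312.0407682624867), np.float64(250.48173008036198)] [np.float64(415.7798181881696), np.float64(297.17878962809255)]
```

View pics/rel.png

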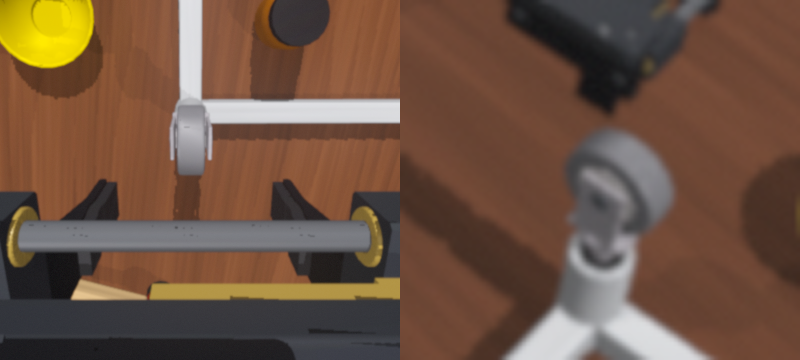

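Call:
{"api": "send_rows", "payload": {"steps": [{"claw": 0.08,"offset": [-0.04,-0.012,0],"turn": 0.18},{"claw": 0.08,"offset": [-0.09,-0.03,0],"turn": 0.36},{"claw": 0.08,"offset": [-0.14,-0.05,0],"turn": 0.54},{"claw": 0.08,"offset": [-0.19,-0.07,0],"turn": 0.72},{"claw": 0.08,"offset": [-0.23,-0.085,0],"turn": 0.9},{"claw": 0.08,"offset": [-0.262,-0.0925,0],"turn": 1.08},{"claw": 0.08,"offset": [-0.262,-0.0925,0],"turn": 1.26},{"claw": 0.08,"offset": [-0.262,-0.0925,0],"turn": 1.44},{"claw": 0.08,"offset": [-0.262,-0.0925,0],"turn": 1.62},{"claw": 0.08,"offset": [-0.262,-0.0925,0],"turn": 1.8},{"claw": 0.08,"offset": [-0.262,-0.0925,0],"turn": 1.87},{"claw": 0.08,"offset": [-0.262,-0.0925,0],"turn": 1.87}]}}

```text
time: 12.62
position: [0.4668, -0.0992, 0.2516]
tool_rot: [3.124, -0.275, 0.011]
ft_force: [-1.4, 1.1, 0.5]
grip_width: 0.92
```

Run:
```python
from h import *
go([.516,-.105,.045],-.177)
t=get_image("wrist");np.save("w4.npy",t,allow_pickle=True)
print(get_state()["joint_positions"].round(2),proj(t,[.516,-.105,.078]))
cv2.imwrite("pics/w4.png",t["pixels"])
```

```text
t 12.62 pos [ 0.4668 -0.0992  0.2516] head -0.1756 tilt [ 0.0066 -0.0056 -1.    ] F [-1.43  1.09  0.51] grip 80.0
offset [ 0.0479 -0.0038  0.2069] turn 0.0014
[ 0.71 -0.05 -0.53  1.81 -0.02  1.37 -1.57] [np.float64(309.75886590096576), np.float64(174.78514859479407)]
```

View pics/w4.png

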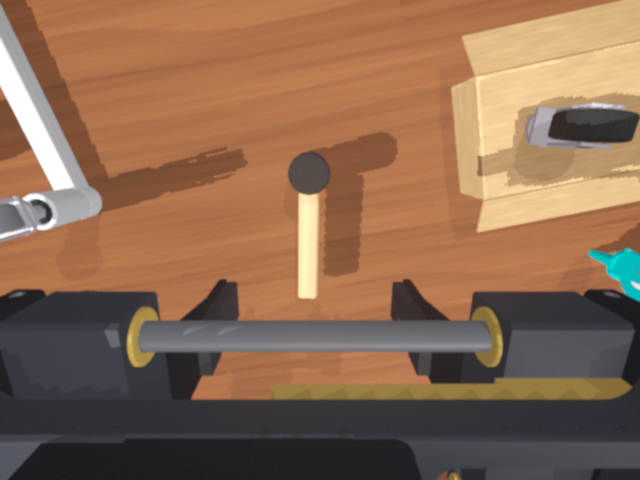

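The wrist view shows the mallet head's top face at (309,173) and the handle running straight down to (307,297).

Run:
```python
from h import *
im=np.load("w4.npy",allow_pickle=True).item();p=im["pixels"]
g=cv2.cvtColor(p,cv2.COLOR_BGR2GRAY)
m=(g<65).astype(np.uint8);m[:140]=0;m[205:]=0;m[:,:280]=0;m[:,340:]=0
c=max(cv2.findContours(m,0,1)[0],key=cv2.contourArea);e=cv2.fitEllipse(c);H=ray(im,*e[0],.078)
print(e,H, e[1][0]*(.31)/im["fx"])
h=cv2.cvtColor(p,cv2.COLOR_BGR2HSV);P=[]
for r in range(205,290,5):
    k=np.flatnonzero((h[r,290:335,2]>190)&(h[r,290:335,1]<130))
    if len(k)>8:P.append(ray(im,290+(k[0]+k[-1])/2,r,.052)[:2])
l=cv2.fitLine(np.float32(P),cv2.DIST_HUBER,0,.01,.01).ravel();print(len(P),l,np.arctan2(l[1],l[0]))
# does handle line pass the head axis
n=np.array([-l[1],l[0]]);print("dist",n@(H[:2]-l[2:]))
go([H[0],H[1],.2],np.arctan2(l[1],l[0]))
```

```text
((315.8558654785156, 154.01219177246094), (0.8035078048706055, 6.925582408905029), 121.01703643798828) [ 0.53421139 -0.11423172  0.078     ] 0.0007335947061724182
17 [ 0.98206234 -0.1885564   0.4346226  -0.08774911] -0.189692
dist -0.0072294696554484035
t 12.68 pos [ 0.467  -0.0992  0.2519] head -0.1749 tilt [ 0.0071 -0.0058 -1.    ] F [ 0.44 -0.42 -0.72] grip 80.0
offset [0.0684 0.0029 0.0524] turn 0.0148
```

Run:
```python
from h import *
im=np.load("w4.npy",allow_pickle=True).item();p=im["pixels"].astype(int)
m=((p.max(2)-p.min(2)<25)&(p.max(2)<120)).astype(np.uint8);m[:140]=0;m[205:]=0;m[:,:280]=0;m[:,340:]=0
c=max(cv2.findContours(m,0,1)[0],key=cv2.contourArea);print(cv2.contourArea(c),cv2.boundingRect(c))
(u,v),r=cv2.minEnclosingCircle(c);H=ray(im,u,v,.078);print(u,v,r,H,"diam mm",2*r*np.linalg.norm(H+np.array(im["R"]).T@im["t"])/im["fx"]*1000)
l=np.array([.98206,-.18856,.43462,-.08775]);print("dist",np.array([-l[1],l[0]])@(H[:2]-l[2:]))
go([H[0],H[1],.026],-.19)
```

```text
1213.0 (289, 152, 40, 41)
308.396240234375 172.45677185058594 20.51963996887207 [ 0.51841856 -0.10409294  0.078     ] diam mm 40.75123564980702
dist -0.00024869419785520454
t 12.68 pos [ 0.467  -0.0992  0.2519] head -0.1749 tilt [ 0.0071 -0.0058 -1.    ] F [ 0.44 -0.42 -0.72] grip 80.0
offset [ 0.0497 -0.0051  0.2263] turn 0.0151
```

Call:
{"api": "send_rows", "payload": {"squeeze": 60, "steps": [{"claw": 0.08,"offset": [0.0497,-0.0051,0.0],"turn": 0.015},{"claw": 0.08,"offset": [0.0497,-0.0051,0.06],"turn": 0.015},{"claw": 0.08,"offset": [0.0497,-0.0051,0.12],"turn": 0.015},{"claw": 0.08,"offset": [0.0497,-0.0051,0.17],"turn": 0.015},{"claw": 0.08,"offset": [0.0497,-0.0051,0.21],"turn": 0.015},{"claw": 0.08,"offset": [0.0497,-0.0051,0.226],"turn": 0.015},{"claw": 0.08,"offset": [0.0497,-0.0051,0.226],"turn": 0.015},{"claw": 0.08,"offset": [0.0497,-0.0051,0.226],"turn": 0.015}]}}

```text
time: 13.68
position: [0.5199, -0.1044, 0.0279]
tool_rot: [3.122, -0.297, 0.016]
ft_force: [-0.0, 0.1, 0.7]
grip_width: 0.924
```

Call:
{"api": "send_rows", "payload": {"steps": [{"claw": 0.035,"offset": [0,0,0],"turn": 0},{"claw": 0.035,"offset": [0,0,0],"turn": 0},{"claw": 0.035,"offset": [0,0,0],"turn": 0},{"claw": 0.035,"offset": [0,0,0],"turn": 0},{"claw": 0.035,"offset": [0,0,0],"turn": 0},{"claw": 0.035,"offset": [0,0,0],"turn": 0},{"claw": 0.035,"offset": [0,0,0],"turn": 0}]}}

```text
time: 14.55
position: [0.5199, -0.1042, 0.028]
tool_rot: [3.122, -0.297, 0.016]
ft_force: [-0.3, 0.9, 1.2]
grip_width: 0.477
```

Run:
```python
from h import *
go([.5184,-.1041,.2],-.19)
```

```text
t 14.55 pos [ 0.5199 -0.1042  0.028 ] head -0.1896 tilt [ 0.0099 -0.0064 -0.9999] F [-0.29  0.95  1.2 ] grip 41.5
offset [ 0.0004  0.001  -0.172 ] turn 0.0004
```

Call:
{"api": "send_rows", "payload": {"steps": [{"claw": 0.035,"offset": [0,0,-0.015],"turn": 0},{"claw": 0.035,"offset": [0,0,-0.05],"turn": 0},{"claw": 0.035,"offset": [0,0,-0.1],"turn": 0},{"claw": 0.035,"offset": [0,0,-0.15],"turn": 0},{"claw": 0.035,"offset": [0,0,-0.2],"turn": 0},{"claw": 0.035,"offset": [0,0,-0.235],"turn": 0},{"claw": 0.035,"offset": [0,0,-0.235],"turn": 0},{"claw": 0.035,"offset": [0,0,-0.235],"turn": 0}]}}

```text
time: 15.55
position: [0.5165, -0.1026, 0.2615]
tool_rot: [3.122, -0.297, 0.012]
ft_force: [-0.2, 0.5, -4.7]
grip_width: 0.47
```

Run:
```python
from h import *
go([.529,.172,.26],-.19)
t=get_image("scene");cv2.imwrite("pics/mal.png",t["pixels"][60:420,150:550])
```

```text
t 15.55 pos [ 0.5165 -0.1026  0.2615] head -0.1896 tilt [ 0.0074 -0.006  -1.    ] F [-0.15  0.53 -4.71] grip 40.9
offset [-3.95e-02 -2.72e-01 -1.00e-04] turn 0.0004
```

View pics/mal.png

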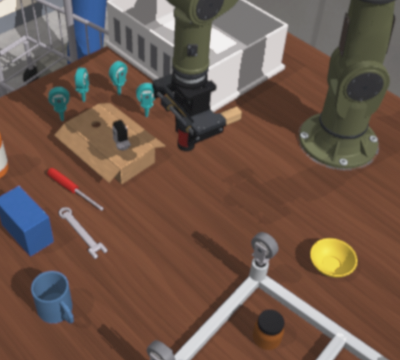

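The mallet is held level, with its 4.4 N weight seen at the wrist, and the caster stands upright in the socket. I'll carry the mallet over it.

Call:
{"api": "send_rows", "payload": {"steps": [{"claw": 0.035,"offset": [-0.005,-0.04,0],"turn": 0},{"claw": 0.035,"offset": [-0.013,-0.09,0],"turn": 0},{"claw": 0.035,"offset": [-0.02,-0.14,0],"turn": 0},{"claw": 0.035,"offset": [-0.027,-0.19,0],"turn": 0},{"claw": 0.035,"offset": [-0.034,-0.235,0],"turn": 0},{"claw": 0.035,"offset": [-0.0395,-0.272,0],"turn": 0},{"claw": 0.035,"offset": [-0.0395,-0.272,0],"turn": 0},{"claw": 0.035,"offset": [-0.0395,-0.272,0],"turn": 0},{"claw": 0.035,"offset": [-0.0395,-0.272,0.03],"turn": 0},{"claw": 0.035,"offset": [-0.0395,-0.272,0.05],"turn": 0},{"claw": 0.035,"offset": [-0.0395,-0.272,0.05],"turn": 0},{"claw": 0.035,"offset": [-0.0395,-0.272,0.05],"turn": 0}]}}

```text
time: 17.1
position: [0.5296, 0.1715, 0.2101]
tool_rot: [3.123, -0.298, 0.012]
ft_force: [0.2, -0.8, -3.7]
grip_width: 0.472
```

Run:
```python
from h import *
for i in range(3):
    t=get_image("scene");go([.529,.172,.2],-.19)
cv2.imwrite("pics/strike.png",cv2.resize(t["pixels"][220:360,340:500],(640,560),interpolation=cv2.INTER_CUBIC))
```

```text
t 17.15 pos [0.5298 0.1718 0.2105] head -0.19 tilt [ 0.008  -0.0051 -1.    ] F [ 0.21  0.04 -4.2 ] grip 41.1
offset [-0.0009 -0.0001  0.0105] turn -0.0
t 17.2 pos [0.5298 0.1719 0.2106] head -0.1898 tilt [ 0.0082 -0.0051 -1.    ] F [-0.82  0.13 -3.61] grip 41.4
offset [-0.0009 -0.      0.0106] turn 0.0002
t 17.25 pos [0.5297 0.1719 0.2105] head -0.1897 tilt [ 0.0082 -0.0051 -1.    ] F [-0.44  0.14 -4.58] grip 41.2
offset [-0.0008  0.      0.0105] turn 0.0003
```

View pics/strike.png

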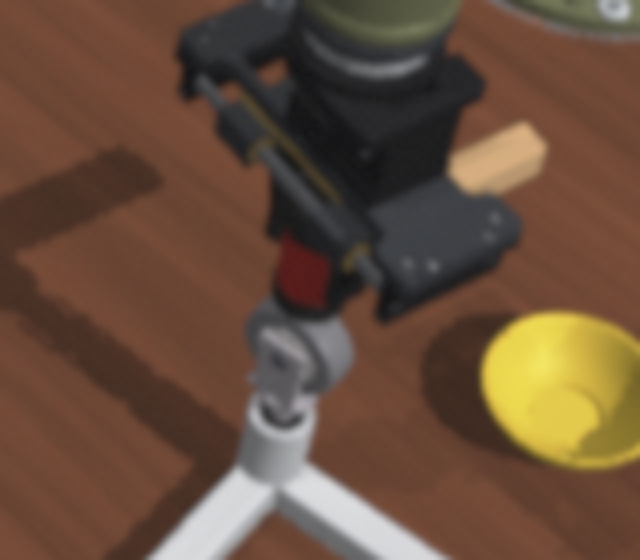

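The mallet is about 10 mm above the wheel and well centred. I'll lower it in small pushes, watching force (unloaded reading about -4.2 N).

Call:
{"api": "send_rows", "payload": {"steps": [{"claw": 0.035,"offset": [-0.0008,0,0.004],"turn": 0},{"claw": 0.035,"offset": [-0.0008,0,0.008],"turn": 0},{"claw": 0.035,"offset": [-0.0008,0,0.01],"turn": 0},{"claw": 0.035,"offset": [-0.0008,0,0.012],"turn": 0},{"claw": 0.035,"offset": [-0.0008,0,0.012],"turn": 0}]}}

```text
time: 17.88
position: [0.529, 0.172, 0.1984]
tool_rot: [3.123, -0.297, 0.013]
ft_force: [0.3, 0.6, -4.1]
grip_width: 0.475
```

Call:
{"api": "send_rows", "payload": {"steps": [{"claw": 0.035,"offset": [0,0,0.001],"turn": 0},{"claw": 0.035,"offset": [0,0,0.002],"turn": 0},{"claw": 0.035,"offset": [0,0,0.002],"turn": 0}]}}

```text
time: 18.25
position: [0.5293, 0.1721, 0.1967]
tool_rot: [3.123, -0.297, 0.014]
ft_force: [0.6, 0.4, -0.7]
grip_width: 0.474
```

Call:
{"api": "send_rows", "payload": {"steps": [{"claw": 0.035,"offset": [0,0,0.001],"turn": 0},{"claw": 0.035,"offset": [0,0,0.002],"turn": 0},{"claw": 0.035,"offset": [0,0,0.002],"turn": 0}]}}

```text
time: 18.62
position: [0.5293, 0.1721, 0.1947]
tool_rot: [3.123, -0.297, 0.014]
ft_force: [0.3, -0.7, -0.6]
grip_width: 0.476
```

Call:
{"api": "send_rows", "payload": {"steps": [{"claw": 0.035,"offset": [0,0,0.001],"turn": 0},{"claw": 0.035,"offset": [0,0,0.002],"turn": 0},{"claw": 0.035,"offset": [0,0,0.002],"turn": 0}]}}

```text
time: 19.0
position: [0.5292, 0.172, 0.1925]
tool_rot: [3.123, -0.297, 0.014]
ft_force: [-0.3, 0.5, -0.8]
grip_width: 0.475
```

Call:
{"api": "send_rows", "payload": {"steps": [{"claw": 0.035,"offset": [0,0,0.001],"turn": 0},{"claw": 0.035,"offset": [0,0,0.002],"turn": 0},{"claw": 0.035,"offset": [0,0,0.002],"turn": 0}]}}

```text
time: 19.38
position: [0.5292, 0.172, 0.1903]
tool_rot: [3.123, -0.297, 0.014]
ft_force: [0.5, 1.1, -1.6]
grip_width: 0.475
```

Call:
{"api": "send_rows", "payload": {"steps": [{"claw": 0.035,"offset": [0,0,0.001],"turn": 0},{"claw": 0.035,"offset": [0,0,0.002],"turn": 0},{"claw": 0.035,"offset": [0,0,0.002],"turn": 0}]}}

```text
time: 19.75
position: [0.5292, 0.1719, 0.1882]
tool_rot: [3.123, -0.297, 0.013]
ft_force: [0.4, 0.5, -0.5]
grip_width: 0.474
```

Call:
{"api": "send_rows", "payload": {"steps": [{"claw": 0.035,"offset": [0,0,0.001],"turn": 0},{"claw": 0.035,"offset": [0,0,0.0017],"turn": 0},{"claw": 0.035,"offset": [0,0,0.0017],"turn": 0}]}}

```text
time: 20.12
position: [0.5291, 0.1719, 0.1864]
tool_rot: [3.123, -0.297, 0.013]
ft_force: [0.2, -0.3, -0.7]
grip_width: 0.472
```

Call:
{"api": "send_rows", "payload": {"steps": [{"claw": 0.035,"offset": [0,0,0.001],"turn": 0},{"claw": 0.035,"offset": [0,0,0.0017],"turn": 0},{"claw": 0.035,"offset": [0,0,0.0017],"turn": 0}]}}

```text
time: 20.5
position: [0.5295, 0.172, 0.1852]
tool_rot: [3.123, -0.297, 0.015]
ft_force: [-0.1, -0.0, 3.6]
grip_width: 0.471
```

Call:
{"api": "send_rows", "payload": {"steps": [{"claw": 0.035,"offset": [0,0,0.0007],"turn": 0},{"claw": 0.035,"offset": [0,0,0.0012],"turn": 0},{"claw": 0.035,"offset": [0,0,0.0012],"turn": 0}]}}

```text
time: 20.88
position: [0.5299, 0.1722, 0.1846]
tool_rot: [3.124, -0.297, 0.016]
ft_force: [0.3, -0.3, 5.4]
grip_width: 0.477
```

Call:
{"api": "send_rows", "payload": {"steps": [{"claw": 0.035,"offset": [0,0,0.001],"turn": 0},{"claw": 0.035,"offset": [0,0,0.002],"turn": 0},{"claw": 0.035,"offset": [0,0,0.002],"turn": 0}]}}

```text
time: 21.25
position: [0.5305, 0.1727, 0.1838]
tool_rot: [3.124, -0.297, 0.019]
ft_force: [-0.5, -0.4, 9.0]
grip_width: 0.477
```

Call:
{"api": "send_rows", "payload": {"steps": [{"claw": 0.035,"offset": [-0.0005,0,0.0015],"turn": 0},{"claw": 0.035,"offset": [-0.0005,0,0.003],"turn": 0},{"claw": 0.035,"offset": [-0.0005,0,0.003],"turn": 0}]}}

```text
time: 21.62
position: [0.5312, 0.1734, 0.1831]
tool_rot: [3.125, -0.297, 0.024]
ft_force: [-0.4, -0.8, 12.1]
grip_width: 0.476
```

Call:
{"api": "send_rows", "payload": {"steps": [{"claw": 0.035,"offset": [-0.001,0,0.002],"turn": 0},{"claw": 0.035,"offset": [-0.001,0,0.004],"turn": 0},{"claw": 0.035,"offset": [-0.001,0,0.004],"turn": 0}]}}

```text
time: 22.0
position: [0.5319, 0.1743, 0.1822]
tool_rot: [3.126, -0.297, 0.031]
ft_force: [-1.8, -0.8, 16.8]
grip_width: 0.475
```

Run:
```python
from h import *
for i in range(3):
    t=get_image("scene");go([.529,.172,.2],-.19)
```

```text
t 22.05 pos [0.5319 0.1743 0.1822] head -0.1896 tilt [ 0.0196 -0.0033 -0.9998] F [-1.29 -0.55 16.45] grip 41.2
offset [-0.0021  0.0028 -0.0178] turn 0.0004
t 22.1 pos [0.5319 0.1743 0.1822] head -0.1896 tilt [ 0.0196 -0.0033 -0.9998] F [-2.56 -0.8  16.64] grip 41.3
offset [-0.0021  0.0028 -0.0178] turn 0.0004
t 22.15 pos [0.5319 0.1743 0.1822] head -0.1896 tilt [ 0.0195 -0.0033 -0.9998] F [-1.64 -0.48 17.42] grip 41.0
offset [-0.0021  0.0028 -0.0178] turn 0.0004
```

About 21 N is reached with sideways drift from arm compliance. I'll lift off, recentre and tap again.

Call:
{"api": "send_rows", "payload": {"steps": [{"claw": 0.035,"offset": [0,0,-0.004],"turn": 0},{"claw": 0.035,"offset": [-0.001,0.001,-0.008],"turn": 0},{"claw": 0.035,"offset": [-0.002,0.002,-0.01],"turn": 0},{"claw": 0.035,"offset": [-0.002,0.002,-0.01],"turn": 0},{"claw": 0.035,"offset": [-0.002,0.002,-0.01],"turn": 0}]}}

```text
time: 22.78
position: [0.5291, 0.1726, 0.1917]
tool_rot: [3.126, -0.297, 0.03]
ft_force: [-0.3, 0.3, -3.5]
grip_width: 0.471
```

Run:
```python
from h import *
for i in range(3):
    t=get_image("scene");go([.528,.171,.184],-.19)
cv2.imwrite("pics/after1.png",cv2.resize(t["pixels"][220:360,340:500],(640,560),interpolation=cv2.INTER_CUBIC))
```

```text
t 22.82 pos [0.5292 0.1727 0.1918] head -0.1896 tilt [ 0.0189 -0.0033 -0.9998] F [-0.1   0.42 -3.05] grip 41.2
offset [-0.001   0.0019  0.0078] turn 0.0004
t 22.88 pos [0.5292 0.1728 0.1919] head -0.1895 tilt [ 0.0191 -0.0033 -0.9998] F [ 0.24  0.4  -3.59] grip 41.0
offset [-0.001   0.002   0.0079] turn 0.0005
t 22.93 pos [0.5292 0.1728 0.192 ] head -0.1896 tilt [ 0.0191 -0.0032 -0.9998] F [ 0.25  0.23 -3.46] grip 41.0
offset [-0.001  0.002  0.008] turn 0.0004
```

View pics/after1.png

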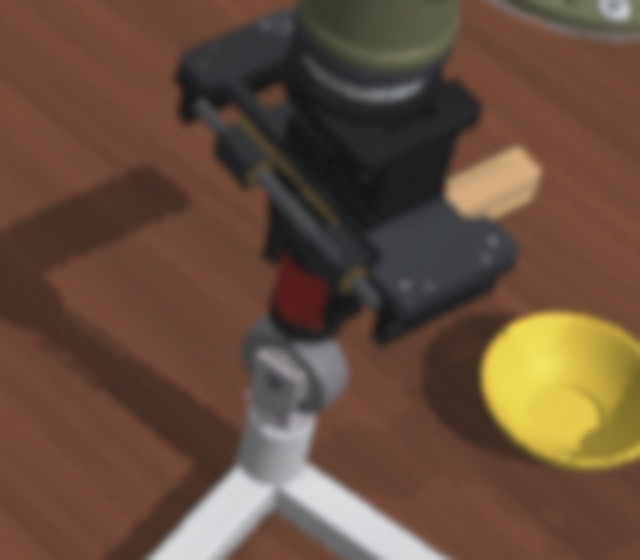

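Call:
{"api": "send_rows", "payload": {"steps": [{"claw": 0.035,"offset": [-0.0015,0.0025,0.004],"turn": 0},{"claw": 0.035,"offset": [-0.0015,0.0025,0.008],"turn": 0},{"claw": 0.035,"offset": [-0.0015,0.0025,0.01],"turn": 0},{"claw": 0.035,"offset": [-0.0015,0.0025,0.0115],"turn": 0},{"claw": 0.035,"offset": [-0.0015,0.0025,0.013],"turn": 0},{"claw": 0.035,"offset": [-0.0015,0.0025,0.014],"turn": 0},{"claw": 0.035,"offset": [-0.0015,0.0025,0.0145],"turn": 0},{"claw": 0.035,"offset": [-0.0015,0.0025,0.0145],"turn": 0}]}}

```text
time: 23.92
position: [0.5301, 0.1717, 0.1821]
tool_rot: [-3.127, 0.297, -0.041]
ft_force: [-3.0, -1.4, 17.0]
grip_width: 0.472
```

Run:
```python
from h import *
for i in range(3):
    t=get_image("scene");go([.528,.171,.184],-.19)
```

```text
t 23.98 pos [0.5301 0.1717 0.1821] head -0.1895 tilt [ 0.026  -0.0024 -0.9997] F [-3.95 -1.58 17.58] grip 41.0
offset [-0.0018  0.0011 -0.0019] turn 0.0005
t 24.02 pos [0.5301 0.1717 0.1821] head -0.1896 tilt [ 0.026  -0.0024 -0.9997] F [-3.22 -1.26 18.22] grip 41.0
offset [-0.0019  0.0011 -0.0019] turn 0.0004
t 24.07 pos [0.5301 0.1717 0.1821] head -0.1896 tilt [ 0.026  -0.0024 -0.9997] F [-2.83 -1.87 17.43] grip 41.2
offset [-0.0019  0.0011 -0.0019] turn 0.0004
```

Call:
{"api": "send_rows", "payload": {"steps": [{"claw": 0.035,"offset": [-0.0024,0.0014,0.0045],"turn": 0},{"claw": 0.035,"offset": [-0.0024,0.0014,0.0052],"turn": 0},{"claw": 0.035,"offset": [-0.0024,0.0014,0.006],"turn": 0},{"claw": 0.035,"offset": [-0.0024,0.0014,0.006],"turn": 0}]}}

```text
time: 24.58
position: [0.5309, 0.1724, 0.1819]
tool_rot: [-3.125, 0.297, -0.055]
ft_force: [-3.7, -2.1, 22.5]
grip_width: 0.473
```

Run:
```python
from h import *
for i in range(4):
    t=get_image("scene");go([.528,.171,.184],-.19)
```

```text
t 24.62 pos [0.5309 0.1724 0.1819] head -0.1895 tilt [ 0.035  -0.001  -0.9994] F [-3.43 -1.72 21.94] grip 41.1
offset [-0.0025  0.0019 -0.0022] turn 0.0005
t 24.68 pos [0.5309 0.1724 0.1819] head -0.1895 tilt [ 0.035  -0.001  -0.9994] F [-3.7  -1.03 21.38] grip 41.3
offset [-0.0025  0.002  -0.0022] turn 0.0005
t 24.73 pos [0.5309 0.1724 0.1819] head -0.1895 tilt [ 0.035  -0.001  -0.9994] F [-3.57 -0.81 21.08] grip 41.1
offset [-0.0025  0.0019 -0.0022] turn 0.0005
t 24.77 pos [0.5309 0.1724 0.1819] head -0.1895 tilt [ 0.035  -0.001  -0.9994] F [-3.55 -1.86 21.84] grip 41.0
offset [-0.0025  0.0019 -0.0022] turn 0.0005
```

Call:
{"api": "send_rows", "payload": {"steps": [{"claw": 0.035,"offset": [-0.0035,0.0022,0.0058],"turn": 0},{"claw": 0.035,"offset": [-0.0035,0.0022,0.0064],"turn": 0},{"claw": 0.035,"offset": [-0.0035,0.0022,0.007],"turn": 0},{"claw": 0.035,"offset": [-0.0035,0.0022,0.007],"turn": 0}]}}

```text
time: 25.28
position: [0.5315, 0.1729, 0.1817]
tool_rot: [-3.121, 0.296, -0.072]
ft_force: [-2.8, -2.1, 25.3]
grip_width: 0.476
```

Run:
```python
from h import *
for i in range(4):
    t=get_image("scene");go([.528,.171,.184],-.19)
```

```text
t 25.32 pos [0.5315 0.173  0.1817] head -0.1895 tilt [ 4.630e-02  9.000e-04 -9.989e-01] F [-3.16 -1.74 24.97] grip 41.4
offset [-0.003   0.0026 -0.0025] turn 0.0005
t 25.38 pos [0.5315 0.1729 0.1817] head -0.1895 tilt [ 4.630e-02  9.000e-04 -9.989e-01] F [-2.26 -0.88 24.58] grip 41.5
offset [-0.003   0.0025 -0.0025] turn 0.0005
t 25.43 pos [0.5315 0.1729 0.1817] head -0.1895 tilt [ 4.640e-02  9.000e-04 -9.989e-01] F [-2.48 -1.2  26.28] grip 41.4
offset [-0.003   0.0025 -0.0025] turn 0.0005
t 25.48 pos [0.5316 0.1729 0.1817] head -0.1895 tilt [ 4.640e-02  9.000e-04 -9.989e-01] F [-4.35 -0.63 25.42] grip 41.0
offset [-0.003   0.0025 -0.0024] turn 0.0005
```

Call:
{"api": "send_rows", "payload": {"steps": [{"claw": 0.035,"offset": [-0.0042,0.0027,0.0069],"turn": 0},{"claw": 0.035,"offset": [-0.0042,0.0027,0.0073],"turn": 0},{"claw": 0.035,"offset": [-0.0042,0.0027,0.0076],"turn": 0},{"claw": 0.035,"offset": [-0.0042,0.0027,0.0076],"turn": 0}]}}

```text
time: 25.98
position: [0.5321, 0.1734, 0.1815]
tool_rot: [-3.118, 0.296, -0.092]
ft_force: [-3.6, -1.1, 26.8]
grip_width: 0.472
```

Run:
```python
from h import *
for i in range(4):
    t=get_image("top");go([.528,.171,.184],-.19)
```

```text
t 26.02 pos [0.5321 0.1734 0.1814] head -0.1896 tilt [ 0.0592  0.0032 -0.9982] F [-2.59 -1.03 27.54] grip 41.4
offset [-0.0034  0.003  -0.0028] turn 0.0004
t 26.07 pos [0.5321 0.1733 0.1814] head -0.1895 tilt [ 0.0591  0.0032 -0.9982] F [-3.61 -0.44 27.59] grip 41.2
offset [-0.0034  0.003  -0.0028] turn 0.0005
t 26.12 pos [0.5321 0.1733 0.1814] head -0.1896 tilt [ 0.0591  0.0032 -0.9982] F [-2.88 -0.85 27.11] grip 41.3
offset [-0.0034  0.003  -0.0028] turn 0.0004
t 26.18 pos [0.5321 0.1733 0.1814] head -0.1896 tilt [ 0.0591  0.0032 -0.9982] F [-3.   -1.69 27.78] grip 41.3
offset [-0.0034  0.003  -0.0028] turn 0.0004
```

About 31.5 N was reached with almost no further travel, so it should be locked. I'll lift off and check.

Call:
{"api": "send_rows", "payload": {"steps": [{"claw": 0.035,"offset": [0,0,-0.006],"turn": 0},{"claw": 0.035,"offset": [0,0,-0.02],"turn": 0},{"claw": 0.035,"offset": [0.002,0,-0.05],"turn": 0},{"claw": 0.035,"offset": [0.004,0,-0.08],"turn": 0},{"claw": 0.035,"offset": [0.004,0,-0.08],"turn": 0},{"claw": 0.035,"offset": [0.004,0.05,-0.08],"turn": 0},{"claw": 0.035,"offset": [0.004,0.11,-0.08],"turn": 0},{"claw": 0.035,"offset": [0.004,0.16,-0.08],"turn": 0},{"claw": 0.035,"offset": [0.004,0.2,-0.08],"turn": 0},{"claw": 0.035,"offset": [0.004,0.2,-0.08],"turn": 0}]}}

```text
time: 27.42
position: [0.4919, -0.0287, 0.2563]
tool_rot: [-3.118, 0.308, -0.086]
ft_force: [-0.1, 0.7, -3.6]
grip_width: 0.475
```

Run:
```python
from h import *
go([.5199,-.104,.034],-.19)
t=get_image("top");s=get_image("scene")
def c(i,u,v,r=33):
    return cv2.resize(i["pixels"][v-r:v+r,u-r:u+r],(396,396),interpolation=cv2.INTER_CUBIC)
cv2.imwrite("pics/done.png",np.hstack([c(t,193,245),c(s,409,310)]))
print(proj(t,[.528,.1715,.155]),proj(s,[.528,.1715,.128]))
```

```text
t 27.43 pos [ 0.4919 -0.0287  0.2563] head -0.1971 tilt [ 0.0552  0.0019 -0.9985] F [-0.09  0.65 -3.63] grip 41.3
offset [0.0302 0.0712 0.2234] turn -0.0071
[np.float64(184.1322005498799), np.float64(246.68370632431794)] [np.float64(413.3988380929284), np.float64(308.47010417599904)]
```

The image limit is reached, so I'll rely on numeric checks from here. Now I'll set the mallet down near its original spot.

Call:
{"api": "send_rows", "payload": {"steps": [{"claw": 0.035,"offset": [0.015,0.04,0.0],"turn": 0},{"claw": 0.035,"offset": [0.03,0.071,0.03],"turn": 0},{"claw": 0.035,"offset": [0.03,0.071,0.08],"turn": 0},{"claw": 0.035,"offset": [0.03,0.071,0.13],"turn": 0},{"claw": 0.035,"offset": [0.03,0.071,0.18],"turn": 0},{"claw": 0.035,"offset": [0.03,0.071,0.21],"turn": 0},{"claw": 0.035,"offset": [0.03,0.071,0.223],"turn": 0},{"claw": 0.035,"offset": [0.03,0.071,0.223],"turn": 0},{"claw": 0.035,"offset": [0.03,0.071,0.223],"turn": 0}]}}

```text
time: 28.65
position: [0.523, -0.0981, 0.0365]
tool_rot: [-3.117, 0.296, -0.092]
ft_force: [0.3, -0.4, -3.5]
grip_width: 0.472
```

Call:
{"api": "send_rows", "payload": {"steps": [{"claw": 0.035,"offset": [0,0,0.002],"turn": 0},{"claw": 0.035,"offset": [0,0,0.002],"turn": 0}]}}

```text
time: 28.9
position: [0.5237, -0.0983, 0.0354]
tool_rot: [-3.117, 0.296, -0.095]
ft_force: [-0.9, 0.3, -4.0]
grip_width: 0.471
```

Call:
{"api": "send_rows", "payload": {"steps": [{"claw": 0.035,"offset": [0,0,0.003],"turn": 0},{"claw": 0.035,"offset": [0,0,0.005],"turn": 0},{"claw": 0.035,"offset": [0,0,0.005],"turn": 0}]}}

```text
time: 29.28
position: [0.5238, -0.0983, 0.0301]
tool_rot: [-3.117, 0.296, -0.094]
ft_force: [-0.4, -0.4, -4.0]
grip_width: 0.473
```

Call:
{"api": "send_rows", "payload": {"steps": [{"claw": 0.035,"offset": [0,0,0.001],"turn": 0},{"claw": 0.035,"offset": [0,0,0.002],"turn": 0},{"claw": 0.035,"offset": [0,0,0.002],"turn": 0}]}}

```text
time: 29.65
position: [0.5241, -0.0982, 0.0288]
tool_rot: [-3.117, 0.296, -0.094]
ft_force: [-1.6, 0.3, 4.5]
grip_width: 0.476
```

Touching the table. Open, then withdraw.

Call:
{"api": "send_rows", "payload": {"steps": [{"claw": 0.06,"offset": [0,0,0],"turn": 0},{"claw": 0.08,"offset": [0,0,0],"turn": 0},{"claw": 0.08,"offset": [0,0,0],"turn": 0},{"claw": 0.08,"offset": [0,0,0],"turn": 0},{"claw": 0.08,"offset": [0,0,0],"turn": 0},{"claw": 0.08,"offset": [0,0,0],"turn": 0}]}}

```text
time: 30.4
position: [0.5241, -0.0982, 0.0288]
tool_rot: [-3.117, 0.296, -0.094]
ft_force: [0.1, -0.8, -0.5]
grip_width: 0.908
```

Call:
{"api": "send_rows", "payload": {"steps": [{"claw": 0.08,"offset": [0.001,0,-0.02],"turn": 0},{"claw": 0.08,"offset": [0.003,0,-0.05],"turn": 0},{"claw": 0.08,"offset": [0.006,0,-0.1],"turn": 0},{"claw": 0.08,"offset": [0.01,0,-0.16],"turn": 0},{"claw": 0.08,"offset": [0.01,0,-0.2],"turn": 0},{"claw": 0.08,"offset": [0.01,0.05,-0.2],"turn": 0},{"claw": 0.08,"offset": [0.01,0.1,-0.2],"turn": 0},{"claw": 0.08,"offset": [0.01,0.15,-0.2],"turn": 0},{"claw": 0.08,"offset": [0.01,0.15,-0.2],"turn": 0}]}}

```text
time: 31.52
position: [0.4915, -0.2533, 0.2262]
tool_rot: [-3.118, 0.31, -0.092]
ft_force: [-0.5, 1.0, 0.0]
grip_width: 0.923
```

Run:
```python
from h import *
go([.5,-.2,.2],-.19)
t=get_image("top");s=get_image("scene");t0=cv2.imread("pics/top0.png");p=t["pixels"].astype(int)
cv2.imwrite("pics/top_end.png",t["pixels"])
# mallet head (top face, z .078) by black low-chroma blob near old place
for n,q in(("start",t0.astype(int)),("end",p)):
    m=((q.max(2)-q.min(2)<25)&(q.max(2)<90)).astype(np.uint8);k=np.zeros_like(m);k[235:280,290:330]=1
    c=cv2.findContours(m*k,0,1)[0]
    if c:
        c=max(c,key=cv2.contourArea);(u,v),r=cv2.minEnclosingCircle(c);print(n,"mallet",u,v,r,ray(t,u,v,.078).round(4))
# caster vertical axis in scene: light grey low-chroma blob above stub
q=s["pixels"].astype(int);m=((q.max(2)-q.min(2)<28)&(q.max(2)>95)).astype(np.uint8)
for v in range(285,335,3):
    u=np.flatnonzero(m[v,390:440]);print(v,(u[0]+390,u[-1]+390) if len(u) else None,end=" ")
print()
print("axis pred",[np.round(proj(s,[.528,.1715,z]),1).tolist() for z in(.04,.075,.128,.158)])
# caster from top: grey blob extents
m=((p.max(2)-p.min(2)<28)&(p.max(2)>95)).astype(np.uint8)
for v in range(236,264,2):
    u=np.flatnonzero(m[v,165:205]);print(v,(u[0]+165,u[-1]+165) if len(u) else None,end=" ")
print("\nTop pred",[np.round(proj(t,[.528-.123*d,.1715+.992*d,.128]),1).tolist() for d in(-.03,.03)])
# bystanders
d=np.abs(p-t0).max(2);d[:, 400:]=0;l=cv2.connectedComponentsWithStats((d>45).astype(np.uint8))
print([r.tolist() for r in l[2][1:] if r[4]>60])
```

```text
t 31.52 pos [ 0.4915 -0.2533  0.2262] head -0.1983 tilt [ 0.059   0.0015 -0.9983] F [-0.54  0.95  0.02] grip 80.3
offset [-0.0037 -0.0536  0.0268] turn -0.0083
start mallet 310.5 256.5 8.746527671813965 [ 0.5172 -0.1041  0.078 ]
end mallet 308.0 254.0 8.602425575256348 [ 0.5231 -0.0983  0.078 ]
285 None 288 None 291 None 294 None 297 (np.int64(408), np.int64(412)) 300 (np.int64(407), np.int64(418)) 303 (np.int64(408), np.int64(421)) 306 (np.int64(412), np.int64(424)) 309 (np.int64(404), np.int64(425)) 312 (np.int64(408), np.int64(426)) 315 (np.int64(412), np.int64(426)) 318 (np.int64(401), np.int64(424)) 321 (np.int64(402), np.int64(421)) 324 (np.int64(401), np.int64(418)) 327 (np.int64(401), np.int64(418)) 330 (np.int64(401), np.int64(417)) 333 (np.int64(401), np.int64(416)) 
axis pred [[408.4, 330.8], [410.4, 322.2], [413.4, 308.5], [415.2, 300.4]]
236 (np.int64(190), np.int64(202)) 238 (np.int64(189), np.int64(202)) 240 (np.int64(180), np.int64(202)) 242 (np.int64(178), np.int64(202)) 244 (np.int64(174), np.int64(202)) 246 (np.int64(173), np.int64(203)) 248 (np.int64(173), np.int64(203)) 250 (np.int64(173), np.int64(204)) 252 (np.int64(171), np.int64(204)) 254 (np.int64(165), np.int64(204)) 256 (np.int64(165), np.int64(204)) 258 (np.int64(165), np.int64(204)) 260 (np.int64(165), np.int64(204)) 262 (np.int64(165), np.int64(203)) 
Top pred [[200.3, 246.9], [173.5, 250.0]]
[[317, 205, 83, 98, 3212], [173, 239, 29, 22, 407], [236, 244, 39, 16, 427], [299, 245, 15, 18, 88], [291, 263, 21, 53, 177], [293, 267, 25, 53, 482], [298, 304, 102, 143, 4893], [338, 310, 13, 13, 65], [289, 418, 23, 18, 168], [297, 441, 38, 39, 494], [290, 446, 10, 11, 84], [275, 457, 21, 23, 257]]
```

```bash
python3 -c "
from h import *
print(get_state()['time'],np.abs(get_state()['qd']).max());print(close_job())"
```

```text
31.625 0.032136057553659864
the job is handed in; nothing more can be done
None
```

I set the grey fixed caster in the empty socket and let go. I then drove it in with the mallet, put the mallet back on the table about 8 mm from where it started, and handed the job in at 31.6 s. No verdict was reported.

**Seating:** After release, the camera showed the caster upright, its wheel along the cart's long bar and its collar about 22 mm above the rim.

**Driving in:** I used slow pushes rather than sharp taps.
- The shank slid in at about 4 N and met the bush with the collar about 10 mm above the rim.
- The first push reached about 21 N. After lifting off and recentring, a second push rose to about 31 N, above the 22–30 N that locks it and below the 35 N limit.
- Over the last 10 N it moved only about 0.7 mm. I took that as locked, but did not read the bush spread directly.

**What disagreed or stayed unchecked:**
- **Tool tilt:** The arm gave under load, so the tool leaned about 0.06 rad and drifted about 2–3 mm sideways during the last push.
- **Final views:** I reached the picture limit after driving it in, so the end checks compare pixels with predicted positions. The caster sits where predicted, and I found no change at the bowl, the jar or the cart. The mallet's head shows at the expected size, so it stands upright.
- **Right part of the view:** I did not compare the area around the carton, which includes the screwdriver, or measure the caster's final tilt.
- **Socket position:** The scene camera differed from the other two views by about 3 mm, so I finished the centring by force.

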